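# Raise the sunken objective canister with the lift lever and tray it

### The job

The objective canister is sunk in the well of the metal lift stand, too deep to grip. Press the lever's black tab down until the lever meets its stop screw, hold it firmly against the stop for about a second with a push of about 15 N (never more than 25 N on the stand or lever), so that the other end lifts the canister. Then take the canister out of the well and set it down gently, upright and flat, in the free part of the shallow tray, leaving the other things where they are.

Things in the scene. Friction and masses are not known exactly. Their poses are not given: they have to be found in the camera images.
- stand: Lift stand, fixed to the bench: a bright metal block 60x60 mm in plan whose top is at z = 89 mm, on four legs over a dark base 6 mm thick, with a vertical round well 39 mm wide through it. Origin on the bench under the well's axis; z up; its -x axis points along the lever to the black tab. Yaw varies. The base reaches from x = -134 to +34 mm, y = -34 to +34 mm
- lever: Steel lever 10 mm wide of the lift stand, turning on a level pin (along the stand's y) at the stand's x = -49, z = 30 mm; origin on that pin; its axes agree with the stand's while the lever is at rest and turn with it. At rest it slopes, black tab (30 x 26 mm) high, the other end under the canister. Pressing the tab down swings it by 0.43 to 0.56 rad to the stop and lifts the canister by 21 to 27 mm. It is stiff: about 7 N at the tab moves it, and it stays where it is left
- lever_tab (a point): Centre of the top face of the lever's black tab, where to press; it moves with the lever. At rest about 60 mm above the bench and at the stand's x = -108 mm; it goes down about 27 to 36 mm until the lever meets the stop, and about 7 mm farther out (stand's -x) on the way
- stop: Stop screw standing on the stand's base under the tab (stand's x = -110 mm): dark collar 22 mm wide fixed to the base, with a brass head 16 mm wide above it. Origin on the bench under the screw. How high the head is screwed out differs from case to case (head top 9 to 17 mm above the bench) and is not measured: feel for it. It is rigid
- canister: Objective canister: black plastic pot with an off-white screw lid (do not unscrew), 64 mm high; lid 36 mm wide, from 46 mm up to the top; pot 34 mm wide. About 0.09 kg. Origin at the centre of its underside, z up. It starts upright in the well with its top level with the well's mouth to within 1 mm, underside 24.5 mm above the bench; after the lift its lid stands 20 to 27 mm proud and can be gripped by the sides
- well_mouth (a point): Centre of the well's mouth, on the top face of the stand, 89 mm above the bench
- tray: Shallow steel tray, fixed, 130 (its x) x 90 (its y) mm, rim 14 mm high, walls and floor 3 mm thick. Origin at the centre of its underside. A coverslip box stands in its +x end; its free part is centred at the tray's x = -18 mm, y = 0
- coverslip_box: Small pale-blue box 27x27x14 mm standing loose in the tray's +x end, at the tray's x = +43 mm, y within 20 mm of the middle; origin at the centre of its underside. To be left alone
- dropper_bottle: Loose amber dropper bottle with a black dropper top, 32 mm wide, 86 mm high; origin at the centre of its underside. To be left alone
- eyepiece: Loose black eyepiece 36 mm wide, 43 mm high, standing on the bench; origin at the centre of its underside. To be left alone
Mind the look-alikes: they are no part of the job. What is meant by the canister is not purple, red or turquoise, and is the smaller of those in its own colour.

How it is judged (in metres and radians):
On the way, in this order (a step that is already met when the one before it is completed fails the run):
1. the lever is pressed firmly on its stop for 0.5 s (robot on lever more than 8 N, lever on stop more than 4 N) (contact force between lever and stop above 4 N and (contact force between lever and the fingers above 8 N or contact force between lever and the arm above 8 N)), for 0.5 s.
2. the canister is lifted clear out of the well (z of canister in the frame of stand above 0.092 m), for 0.1 s.
At the end, for the whole second after the job is handed in: The canister stands upright (within 0.08 rad), at rest and flat on the floor of the tray's free part (its underside less than 7 mm above the bench, its axis within the tray's x = -50 to +18 mm and y = -28 to +28 mm) (x of canister in the frame of tray between -0.05 and 0.018 m and y of canister in the frame of tray between -0.028 and 0.028 m and z of canister in the frame of tray below 0.007 m and angle between canister's own z axis and vertical below 0.08 rad and linear speed of canister below 0.02 m/s); the robot touches nothing.
It fails at once if the robot pushes on the lift stand or its lever with more than 25 N (contact force between any of lever, stand and the fingers above 25 N or contact force between any of lever, stand and the arm above 25 N).
It fails at once if the canister is dropped or driven into the tray (more than 25 N between them) (contact force between canister and tray above 25 N).
It fails at once if the canister is tipped over (more than 0.5 rad) (angle between canister's own z axis and vertical above 0.5 rad).
It fails at once if the coverslip box, dropper bottle or eyepiece is moved more than 20 mm (distance of any of coverslip_box, dropper_bottle, eyepiece from where it was at the start of the episode above 0.02 m).
It also fails if it takes over 58 s, if anything falls off the work surface, if the arm or the gripper's body presses on something with over 40 N, if the wrist force passes 120 N, or if a joint passes its speed limit or range.

### The arm

A 6-joint arm with a two-finger parallel gripper is mounted at the origin on a cart in front of the work surface, level with it; the furniture and walls round the work are solid. World frame = base frame: x ahead of the robot, y to its left, z up, the work surface at z = 0. Lengths are in m, angles in degrees, forces in N, time in s.
With the tool pointing down it reaches from about 0.425 to 0.95 m from the base axis. Payload 3.5 kg.
Tool frame: the origin (TCP) lies midway between the tips of the shut fingers; the grasp point (between the pads) lies 19 mm behind it; z points along the fingers, y is the line along which they close (so a half turn about z gives the same grasp; the last joint's range is limited). The gripper opens to 85 mm and grips with 20 to 120 N. Pads are 22 mm wide; open, the fingers measure 114 mm over their backs; the gripper's body (76 mm by 85 mm) begins 54 mm behind the grasp point. The pads swing forward as they close: fully open they stand 13 mm farther back than shut.
Start: joints at [60.963, 16.404, 90.338, -0, 73.258, -8.594], TCP at [0.236, 0.632, 0.231] pointing down, gripper open.
Joint ranges: [-158.93, 158.93], [-51.34, 127.21], [12.03, 142.37], [-87.48, 267.48], [13.55, 161.25], [-162.69, 162.69]. Speed limits (degrees/s): [159.86, 159.86, 180, 180, 180, 180].

### API

Orientations are given as [roll, pitch, yaw] about the fixed x, y, z axes, in that order (R = Rz(yaw) Ry(pitch) Rx(roll)).
In Python, from station import * gives the robot as it stands.
- The arm moves only by the tool send_rows, never from a script. Its argument "moves" is a list of rows, each an object of numbers: "x", "y", "z": the shift along the world's x, y, z in m; "ax", "ay", "az": the turn, a rotation vector about the world's x, y, z in degrees; "hand": the finger opening in m, from 0 to 0.0854. In form: [{"x": .., "y": .., "z": .., "ax": .., "ay": .., "az": .., "hand": ..}, ...]. A call has 1 to 10 rows; each row shifts and turns the commanded pose from where the row before left it; what a row does not reach is not made up. A row lasts 1/12 s, in which the tool goes at most 41.7 mm and 7.16 degrees, less where a joint would pass 70% of its speed; a pose out of reach is approached as far as the arm can. A call with a gripper value outside its range is refused whole. The fingers move at their own pace and stop on an object; "newtons" is the grip in N (left out, the last holds). Time passes only in rows, so rows that do not move let the fingers close. It gives the time, the measured TCP pose, the force, the opening and the grip force at its end, in the units of the state.
- observe(): the state, without advancing time (a new reading comes with each control period).
- snapshot(name): name is "scene" or "top" or "wrist"; returns the picture (420x560x3 uint8, red, green, blue); there is no depth.
- camera_model(name): a dict with "K" (3x3 intrinsics, pixels), "R" (3x3) and "t" (3): a world point X has camera coordinates R X + t; the wrist camera has in their place "T_tool_cam" (4x4, takes a point from camera to tool coordinates, whose origin is the TCP and whose axes are the flange's). Camera axes: x right, y down, z forward; pixel columns grow to the right and rows downward; lengths in m; the calibration is good to about 2 mm. A picture is of the moment at which its call begins: read the wrist's pose just before it. camera_model takes no time and is no camera call.
- sign_off(): hands the job in; it is judged then, once.
The state is a dict: "time_s": time; "joint_positions": joint angles; "qvel": joint speeds; "tau": joint torques, N m; "eef_pos": TCP position; "eef_rot": TCP orientation; "force": force on the tool from outside, world axes, zero at the start; "wrist_torque": the same for the moment, N m; "width": finger opening in m; "finger_force": force on a finger pad.
Only numpy, scipy, OpenCV 4.12 (cv2) and the standard library are available. Lean on these libraries where they do the work, as an engineer would, in place of code of your own. Each camera call takes 0.05 s, during which the arm holds its last target. There are 200 camera calls.

## Working session

There is one attempt and no reset: what is moved stays moved. The work goes in short steps, Python scripts to look and compute and a tool call to move; the robot and the scene stay as the last step left them, time stands still between calls to the robot, and variables do not carry over. Pictures are saved under pics/ and viewed, at most 10 in all, crops included, and the job is handed in when it is done.

Besides the shell and the picture viewer there is one more tool, called after "Request:" as a command line: name --argument value ..., lists and objects as JSON in quotes. send_rows: Moves the arm, as the interface text tells. Its arguments: {"type":"object","properties":{"moves":{"type":"array"},"newtons":{"type":"number"}},"required":["moves"]}

```bash
mkdir -p pics; cat > h.py <<'E'
import numpy as np, cv2
from station import *
def save(n,f,crop=None,s=1):
    im=snapshot(n); cv2.imwrite('pics/raw_'+f,im[:,:,::-1])
    return im
def ray(name,u,v,z,st=None):
    c=camera_model(name); d=np.linalg.inv(c["K"])@np.array([u,v,1.])
    R=np.array(c["R"]);t=np.array(c["t"]); o=-R.T@t; d=R.T@d
    return o+d*(z-o[2])/d[2]
def proj(name,X):
    c=camera_model(name); p=np.array(c["K"])@(np.array(c["R"])@np.array(X)+np.array(c["t"])); return p[:2]/p[2]
E
python3 - <<'E'
from h import *
a=save("top","top.png"); b=save("scene","scene.png")
cv2.imwrite("pics/top1.png",a[:,:,::-1]); cv2.imwrite("pics/scene1.png",b[:,:,::-1])
for n in("top","scene"):
    c=camera_model(n);print(n,np.round(-np.array(c["R"]).T@c["t"],3),np.round(c["K"],0).tolist())
print(np.round(camera_model("wrist")["T_tool_cam"],3)); print(observe())
E
```

```text
top [0.529 0.153 1.   ] [[404.0, 0.0, 289.0], [0.0, 404.0, 207.0], [0.0, 0.0, 1.0]]
scene [-0.112 -0.299  0.683] [[433.0, 0.0, 280.0], [0.0, 433.0, 207.0], [0.0, 0.0, 1.0]]
[[-0.001 -0.96  -0.281  0.071]
 [ 1.    -0.001 -0.001  0.001]
 [ 0.001 -0.281  0.96  -0.143]
 [ 0.     0.     0.     1.   ]]
{'time_s': 0.1, 'joint_positions': array([ 6.09629384e+01,  1.64500865e+01,  9.04164384e+01,  8.87601809e-04,
        7.32599523e+01, -8.59471874e+00]), 'qvel': array([ 0.07197699, -0.14680127, -0.25835715,  0.06051758,  0.09726614,
       -0.01959774]), 'tau': array([ 1.83160300e-03, -4.07298017e+01, -2.93701315e+01, -6.92504818e-05,
        3.39111393e-03,  8.98332161e-06]), 'eef_pos': array([0.23542479, 0.63195843, 0.2300464 ]), 'eef_rot': array([-1.79875070e+02, -1.97411469e-02,  1.59557379e+02]), 'force': array([ 0.08665485,  0.46526303, -0.0034758 ]), 'wrist_torque': array([ 0.05563277, -0.01080031, -0.0272313 ]), 'finger_force': 0.0, 'width': 0.08536696267622636}
```

View pics/top1.png

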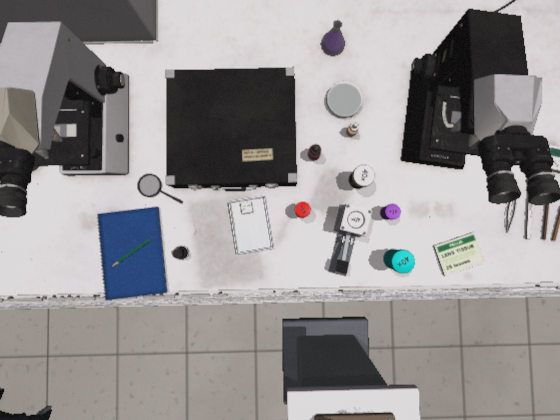

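View pics/scene1.png

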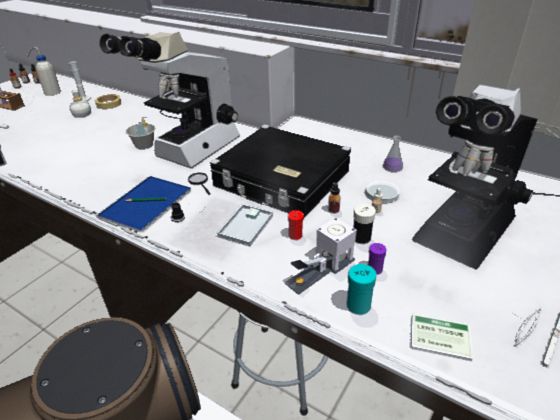

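The top view shows off-white lids at (356,219), in the stand's well, and at (363,177), a bigger black pot on the bench. There are also red (303,210), purple (392,212) and turquoise (402,261) pots. The one in the well fits: it is off-white, the smaller of the two, and sunk in the stand. The tab is at about (343,267), the tray at (250,224). I'll confirm in one enlarged crop.

```bash
python3 - <<'E'
from h import *
a=cv2.imread("pics/raw_top.png")
cv2.imwrite("pics/crop1.png",cv2.resize(a[150:290,220:420],None,fx=4,fy=4,interpolation=cv2.INTER_CUBIC))
for n,u,v,z in[("well",356,219,.089),("tab",343,267,.06),("big",363,177,.08),("tray",250,224,.0),("box",246,208,.014),("teal",403,261,.1),("purple",392,212,.07),("red",303,210,.07),("amber",315,152,.086),("eyep",181,253,.043)]:
    print(n,np.round(ray("top",u,v,z),3))
E
```

```text
well [ 0.557 -0.004  0.089]
tab [0.448 0.024 0.06 ]
big [ 0.653 -0.025  0.08 ]
tray [0.553 0.243 0.   ]
box [0.592 0.251 0.014]
teal [ 0.462 -0.104  0.1  ]
purple [ 0.572 -0.091  0.07 ]
red [0.581 0.114 0.07 ]
amber [0.712 0.084 0.086]
eyep [0.487 0.402 0.043]
```

View pics/crop1.png

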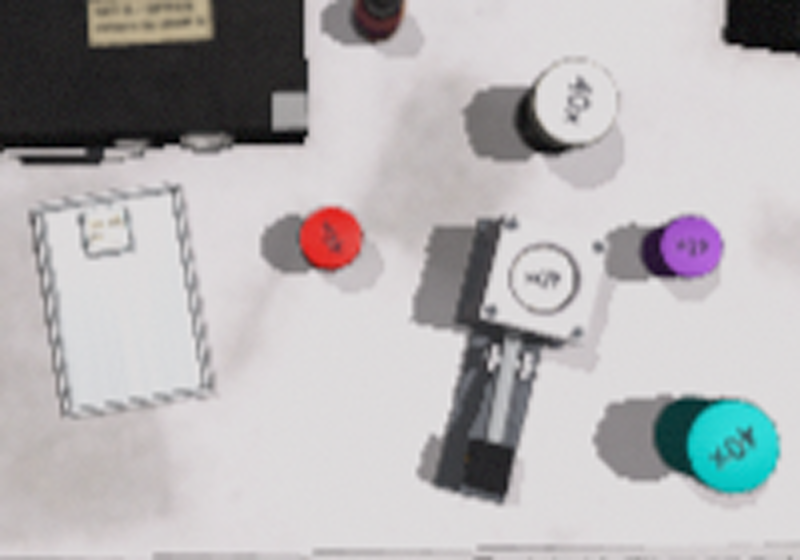

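The crop confirms it: the off-white "40x" lid flush in the well at crop (543,278), and the black tab at (490,469). The tray corners are at (32,212), (180,185), (213,390) and (65,415), with the box at its upper end. I'll move over the stand for a wrist look.

Request:
send_rows --moves '[{"x":0.0236,"y":-0.033,"z":0.003,"az":3.5},{"x":0.0236,"y":-0.033,"z":0.003,"az":3.5},{"x":0.0236,"y":-0.033,"z":0.003},{"x":0.0236,"y":-0.033,"z":0.003},{"x":0.0236,"y":-0.033,"z":0.003},{"x":0.0236,"y":-0.033,"z":0.003},{"x":0.0236,"y":-0.033}]'

```text
validation failed for argument at $.mo...
```

Request:
send_rows --moves '[{"x":0.01,"y":-0.039},{"x":0.01,"y":-0.039},{"x":0.01,"y":-0.039},{"x":0.01,"y":-0.039},{"x":0.01,"y":-0.039},{"x":0.01,"y":-0.039},{"x":0.01,"y":-0.039},{"x":0.01,"y":-0.039},{"x":0.01,"y":-0.039},{"x":0.01,"y":-0.039}]'

```text
validation failed for argument at $.mo...
```

Request:
send_rows --moves '[{"z":0},{"z":0},{"z":0}]'

```text
validation failed for argument at $.mo...
```

```bash
cat >> h.py <<'E'
from scipy.spatial.transform import Rotation as Ro
def wray(u,v,z,o):
    c=camera_model("wrist"); T=np.eye(4); T[:3,:3]=Ro.from_euler('xyz',o["eef_rot"],degrees=True).as_matrix(); T[:3,3]=o["eef_pos"]
    M=T@np.array(c["T_tool_cam"]); d=M[:3,:3]@np.linalg.inv(c["K"])@np.array([u,v,1.]); p=M[:3,3]
    return p+d*(z-p[2])/d[2]
def st(o): print({k:np.round(o[k],4).tolist() for k in("time_s","eef_pos","eef_rot","force","width","finger_force")})
E
python3 - <<'E'
from h import *
import pickle
o=observe(); st(o); a=snapshot("wrist"); pickle.dump((o,a),open("w1.pkl","wb")); cv2.imwrite("pics/w1.png",a[:,:,::-1])
E
```

```text
{'time_s': 0.1, 'eef_pos': [0.2354, 0.632, 0.23], 'eef_rot': [-179.8751, -0.0197, 159.5574], 'force': [0.0867, 0.4653, -0.0035], 'width': 0.0854, 'finger_force': 0.0}
```

View pics/w1.png

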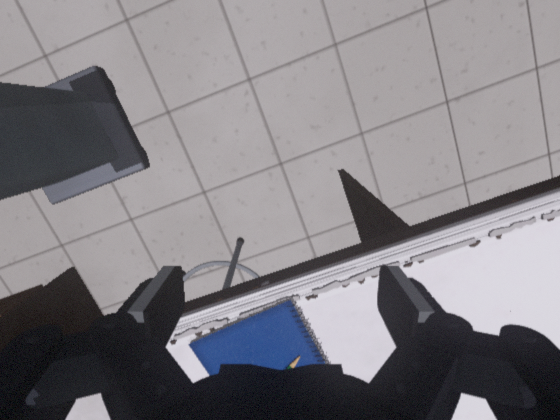

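The first picture was taken before any motion, because the calls were refused. It shows the floor and the bench edge with the fingers at the bottom. I'll resend with every field given.

Request:
send_rows --moves '[{"x":0.0236,"y":-0.033,"z":0.003,"ax":0,"ay":0,"az":3.5,"hand":0.085},{"x":0.0236,"y":-0.033,"z":0.003,"ax":0,"ay":0,"az":3.5,"hand":0.085},{"x":0.0236,"y":-0.033,"z":0.003,"ax":0,"ay":0,"az":0,"hand":0.085},{"x":0.0236,"y":-0.033,"z":0.003,"ax":0,"ay":0,"az":0,"hand":0.085},{"x":0.0236,"y":-0.033,"z":0.003,"ax":0,"ay":0,"az":0,"hand":0.085},{"x":0.0236,"y":-0.033,"z":0.003,"ax":0,"ay":0,"az":0,"hand":0.085},{"x":0.0236,"y":-0.033,"z":0,"ax":0,"ay":0,"az":0,"hand":0.085}]'

```text
time_s: 0.73
eef_pos: [0.4018, 0.3999, 0.2499]
eef_rot: [180.0, 0.0, 166.6]
force: [0.5, 0.8, 0.3]
width: 0.0848
finger_force: 0.0
```

Request:
send_rows --moves '[{"x":0.01,"y":-0.039,"z":0,"ax":0,"ay":0,"az":0,"hand":0.085},{"x":0.01,"y":-0.039,"z":0,"ax":0,"ay":0,"az":0,"hand":0.085},{"x":0.01,"y":-0.039,"z":0,"ax":0,"ay":0,"az":0,"hand":0.085},{"x":0.01,"y":-0.039,"z":0,"ax":0,"ay":0,"az":0,"hand":0.085},{"x":0.01,"y":-0.039,"z":0,"ax":0,"ay":0,"az":0,"hand":0.085},{"x":0.01,"y":-0.039,"z":0,"ax":0,"ay":0,"az":0,"hand":0.085},{"x":0.01,"y":-0.039,"z":0,"ax":0,"ay":0,"az":0,"hand":0.085},{"x":0.01,"y":-0.039,"z":0,"ax":0,"ay":0,"az":0,"hand":0.085},{"x":0.01,"y":-0.039,"z":0,"ax":0,"ay":0,"az":0,"hand":0.085},{"x":0.01,"y":-0.039,"z":0,"ax":0,"ay":0,"az":0,"hand":0.085}]'

```text
time_s: 1.57
eef_pos: [0.5008, 0.0095, 0.2493]
eef_rot: [180.0, 0.0, 166.5]
force: [1.2, 1.3, -0.1]
width: 0.085
finger_force: 0.0
```

Request:
send_rows --moves '[{"x":0,"y":0,"z":0,"ax":0,"ay":0,"az":0,"hand":0.085},{"x":0,"y":0,"z":0,"ax":0,"ay":0,"az":0,"hand":0.085}]'

```text
time_s: 1.73
eef_pos: [0.501, 0.0096, 0.249]
eef_rot: [180.0, -0.1, 166.3]
force: [-0.7, 0.3, -0.5]
width: 0.0847
finger_force: 0.0
```

```bash
python3 - <<'E'
from h import *
import pickle
o=observe(); st(o); a=snapshot("wrist"); pickle.dump((o,a),open("w1.pkl","wb")); cv2.imwrite("pics/w2.png",a[:,:,::-1])
E
```

```text
{'time_s': 1.7333, 'eef_pos': [0.501, 0.0096, 0.249], 'eef_rot': [179.99, -0.0508, 166.3056], 'force': [-0.6671, 0.3218, -0.522], 'width': 0.0847, 'finger_force': 0.0}
```

View pics/w2.png

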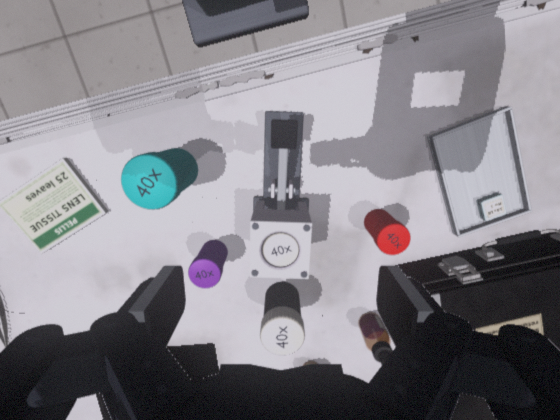

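The wrist view shows the lid in the well at (281,250), the tab at (285,134), and the tray with corners about (430,137), (507,107), (527,212) and (458,236). I'll refine these by masks.

```bash
python3 - <<'E'
from h import *
import pickle
o,a=pickle.load(open("w1.pkl","rb"))
g=cv2.cvtColor(a,cv2.COLOR_RGB2GRAY)
c=cv2.HoughCircles(cv2.medianBlur(g[200:300,230:330],3),cv2.HOUGH_GRADIENT,1,50,param1=100,param2=15,minRadius=14,maxRadius=26)
print("circ",c)
m=(g<35).astype(np.uint8); n,l,s,ct=cv2.connectedComponentsWithStats(m[110:160,265:310])
i=1+np.argmax(s[1:,4]); tab=ct[i]+[265,110]; print("tab",tab,s[i])
u,v=c[0,0,:2]+[230,200]; w=wray(u,v,.089,o); t=wray(*tab,.06,o)
print("well",np.round(w,4),"tab",np.round(t,4),"d",np.linalg.norm(w-t-[0,0,.029]),"yaw",np.degrees(np.arctan2(w[1]-t[1],w[0]-t[0])))
P=[wray(*p,.014,o) for p in[(430,137),(507,107),(527,212),(458,236)]]
print("tray",np.round(np.mean(P,0),3)); 
Q=[ray("top",220+x/4,150+y/4,.014) for x,y in[(32,212),(180,185),(213,390),(65,415)]]
q=np.mean(Q,0);d=(Q[0]+Q[1]-Q[2]-Q[3]);d/=np.linalg.norm(d);print("tray top",q,"dir",d,"free",q-.018*d)
for x,y in[(497,222),(600,245),(578,335),(483,318)]:print(np.round(ray("top",220+x/4,150+y/4,.089),3))
E
```

```text
circ [[[49.5 49.5 15.9]
  [51.5 99.5 18.2]]]Traceback (most recent call last):
  File "<stdin>", line 8, in <module>
    return _wrapfunc(a, 'argmax', axis=axis, out=out, **kwds)
    return bound(*args, **kwds)
ValueError: attempt to get argmax of an empty sequence
```

```bash
python3 - <<'E'
from h import *
import pickle
o,a=pickle.load(open("w1.pkl","rb"))
g=cv2.cvtColor(a,cv2.COLOR_RGB2GRAY)
print(g[134,262:306:3],g[110:160:4,285])
m=(g<g[134,285]+12).astype(np.uint8); n,l,s,ct=cv2.connectedComponentsWithStats(m[110:160,265:310])
i=l[24,20]; tab=ct[i]+[265,110]; print("tab",tab,s[i])
u,v=279.5,249.5; w=wray(u,v,.089,o); t=wray(*tab,.06,o)
print("well",np.round(w,4),"tab",np.round(t,4),"d",np.linalg.norm(w-t-[0,0,.029]),"yaw",np.degrees(np.arctan2(w[1]-t[1],w[0]-t[0])))
P=[wray(*p,.014,o) for p in[(430,137),(507,107),(527,212),(458,236)]]
print("tray",np.round(np.mean(P,0),3)); 
Q=[ray("top",220+x/4,150+y/4,.014) for x,y in[(32,212),(180,185),(213,390),(65,415)]]
q=np.mean(Q,0);d=(Q[0]+Q[1]-Q[2]-Q[3]);d/=np.linalg.norm(d);print("tray top",q,"dir",d,"free",q-.018*d)
E
```

```text
[186 103 106  66  60  63  62  62  57  61  61  60  75  79 144] [184 116 112  63  59  59  57  62  60  58 175 176 175]
tab [283.96433471 133.60768176] [  6  10  27  30 729]
well [ 0.5565 -0.0042  0.089 ] tab [0.4497 0.0264 0.06  ] d 0.11115504373963914 yaw -16.00648032584435
tray [0.552 0.237 0.014]
tray top [0.55009299 0.23988471 0.014     ] dir [0.98938379 0.14532625 0.        ] free [0.53228409 0.23726884 0.014     ]
```

Request:
send_rows --moves '[{"x":-0.01,"y":0.003,"z":-0.03,"ax":0,"ay":0,"az":0,"hand":0.0},{"x":-0.01,"y":0.003,"z":-0.03,"ax":0,"ay":0,"az":0,"hand":0.0},{"x":-0.01,"y":0.003,"z":-0.03,"ax":0,"ay":0,"az":0,"hand":0.0},{"x":-0.01,"y":0.003,"z":-0.03,"ax":0,"ay":0,"az":0,"hand":0.0},{"x":-0.01,"y":0.003,"z":-0.03,"ax":0,"ay":0,"az":0,"hand":0.0},{"x":0,"y":0,"z":0,"ax":0,"ay":0,"az":0,"hand":0.0},{"x":0,"y":0,"z":0,"ax":0,"ay":0,"az":0,"hand":0.0},{"x":0,"y":0,"z":0,"ax":0,"ay":0,"az":0,"hand":0.0}]'

```text
time_s: 2.45
eef_pos: [0.4525, 0.0271, 0.1012]
eef_rot: [180.0, 0.2, 166.7]
force: [1.0, -0.5, 0.7]
width: -0.0
finger_force: 0.0
```

Request:
send_rows --moves '[{"x":0,"y":0,"z":-0.01,"ax":0,"ay":0,"az":0,"hand":0.0},{"x":0,"y":0,"z":-0.01,"ax":0,"ay":0,"az":0,"hand":0.0},{"x":0,"y":0,"z":0,"ax":0,"ay":0,"az":0,"hand":0.0}]'

```text
time_s: 2.7
eef_pos: [0.4506, 0.0265, 0.0784]
eef_rot: [-180.0, -0.1, 166.6]
force: [-0.6, 0.2, -0.4]
width: 0.0001
finger_force: 0.0
```

Request:
send_rows --moves '[{"x":0,"y":0,"z":-0.003,"ax":0,"ay":0,"az":0,"hand":0.0},{"x":0,"y":0,"z":-0.003,"ax":0,"ay":0,"az":0,"hand":0.0},{"x":0,"y":0,"z":-0.003,"ax":0,"ay":0,"az":0,"hand":0.0},{"x":0,"y":0,"z":-0.002,"ax":0,"ay":0,"az":0,"hand":0.0},{"x":0,"y":0,"z":-0.002,"ax":0,"ay":0,"az":0,"hand":0.0}]'

```text
time_s: 3.12
eef_pos: [0.4509, 0.0264, 0.0661]
eef_rot: [-180.0, -0.0, 166.5]
force: [0.7, 1.2, -0.2]
width: -0.0001
finger_force: 0.0
```

Request:
send_rows --moves '[{"x":0,"y":0,"z":-0.002,"ax":0,"ay":0,"az":0,"hand":0.0},{"x":0,"y":0,"z":-0.002,"ax":0,"ay":0,"az":0,"hand":0.0},{"x":0,"y":0,"z":-0.002,"ax":0,"ay":0,"az":0,"hand":0.0},{"x":0,"y":0,"z":-0.002,"ax":0,"ay":0,"az":0,"hand":0.0}]'

```text
time_s: 3.45
eef_pos: [0.4519, 0.0264, 0.0597]
eef_rot: [180.0, 0.1, 166.6]
force: [-1.9, 1.2, 9.2]
width: 0.0001
finger_force: 3.6
```

Request:
send_rows --moves '[{"x":0,"y":0,"z":-0.002,"ax":0,"ay":0,"az":0,"hand":0.0},{"x":0,"y":0,"z":-0.002,"ax":0,"ay":0,"az":0,"hand":0.0},{"x":0,"y":0,"z":-0.002,"ax":0,"ay":0,"az":0,"hand":0.0},{"x":0,"y":0,"z":-0.002,"ax":0,"ay":0,"az":0,"hand":0.0}]'

```text
time_s: 3.78
eef_pos: [0.4514, 0.0266, 0.0516]
eef_rot: [180.0, -0.0, 166.6]
force: [-2.5, 1.1, 8.0]
width: -0.0001
finger_force: 3.7
```

Request:
send_rows --moves '[{"x":0,"y":0,"z":-0.002,"ax":0,"ay":0,"az":0,"hand":0.0},{"x":0,"y":0,"z":-0.002,"ax":0,"ay":0,"az":0,"hand":0.0},{"x":0,"y":0,"z":-0.002,"ax":0,"ay":0,"az":0,"hand":0.0},{"x":0,"y":0,"z":-0.002,"ax":0,"ay":0,"az":0,"hand":0.0}]'

```text
time_s: 4.12
eef_pos: [0.4504, 0.0269, 0.043]
eef_rot: [180.0, -0.2, 166.6]
force: [-4.0, 1.2, 8.1]
width: 0.0002
finger_force: 3.8
```

Request:
send_rows --moves '[{"x":-0.001,"y":0,"z":-0.002,"ax":0,"ay":0,"az":0,"hand":0.0},{"x":-0.001,"y":0,"z":-0.002,"ax":0,"ay":0,"az":0,"hand":0.0},{"x":0,"y":0,"z":-0.001,"ax":0,"ay":0,"az":0,"hand":0.0},{"x":0,"y":0,"z":-0.001,"ax":0,"ay":0,"az":0,"hand":0.0}]'

```text
time_s: 4.45
eef_pos: [0.4495, 0.027, 0.0374]
eef_rot: [179.9, 0.0, 166.5]
force: [-2.0, 2.4, 6.9]
width: 0.0001
finger_force: 3.7
```

Request:
send_rows --moves '[{"x":0,"y":0,"z":-0.001,"ax":0,"ay":0,"az":0,"hand":0.0},{"x":0,"y":0,"z":-0.001,"ax":0,"ay":0,"az":0,"hand":0.0}]'

```text
time_s: 4.62
eef_pos: [0.4493, 0.0271, 0.0354]
eef_rot: [179.9, -0.0, 166.5]
force: [-3.5, 2.9, 8.6]
width: -0.0004
finger_force: 4.4
```

Request:
send_rows --moves '[{"x":0,"y":0,"z":-0.001,"ax":0,"ay":0,"az":0,"hand":0.0},{"x":0,"y":0,"z":-0.001,"ax":0,"ay":0,"az":0,"hand":0.0}]'

```text
time_s: 4.78
eef_pos: [0.4492, 0.0271, 0.0335]
eef_rot: [179.9, -0.1, 166.5]
force: [-3.9, 2.2, 8.6]
width: -0.0003
finger_force: 4.5
```

Request:
send_rows --moves '[{"x":0,"y":0,"z":-0.0007,"ax":0,"ay":0,"az":0,"hand":0.0},{"x":0,"y":0,"z":-0.0007,"ax":0,"ay":0,"az":0,"hand":0.0}]'

```text
time_s: 4.95
eef_pos: [0.4491, 0.0271, 0.032]
eef_rot: [179.9, -0.1, 166.5]
force: [-3.6, 2.7, 8.8]
width: 0.0001
finger_force: 4.6
```

Request:
send_rows --moves '[{"x":0,"y":0,"z":-0.0007,"ax":0,"ay":0,"az":0,"hand":0.0},{"x":0,"y":0,"z":-0.0007,"ax":0,"ay":0,"az":0,"hand":0.0}]'

```text
time_s: 5.12
eef_pos: [0.4491, 0.0271, 0.0306]
eef_rot: [179.9, -0.1, 166.5]
force: [-3.7, 2.6, 9.3]
width: 0.0002
finger_force: 4.5
```

Request:
send_rows --moves '[{"x":0,"y":0,"z":-0.0005,"ax":0,"ay":0,"az":0,"hand":0.0},{"x":0,"y":0,"z":-0.0005,"ax":0,"ay":0,"az":0,"hand":0.0}]'

```text
time_s: 5.28
eef_pos: [0.4491, 0.0271, 0.0296]
eef_rot: [179.9, -0.1, 166.5]
force: [-4.9, 3.0, 8.7]
width: 0.0
finger_force: 4.7
```

Request:
send_rows --moves '[{"x":0,"y":0,"z":-0.0005,"ax":0,"ay":0,"az":0,"hand":0.0},{"x":0,"y":0,"z":-0.0005,"ax":0,"ay":0,"az":0,"hand":0.0}]'

```text
time_s: 5.45
eef_pos: [0.4491, 0.0271, 0.0286]
eef_rot: [179.9, -0.1, 166.5]
force: [-3.3, 2.9, 8.3]
width: -0.0
finger_force: 4.6
```

Request:
send_rows --moves '[{"x":0,"y":0,"z":-0.0005,"ax":0,"ay":0,"az":0,"hand":0.0},{"x":0,"y":0,"z":-0.0005,"ax":0,"ay":0,"az":0,"hand":0.0}]'

```text
time_s: 5.62
eef_pos: [0.4491, 0.0271, 0.0276]
eef_rot: [179.9, -0.1, 166.5]
force: [-3.3, 3.5, 9.7]
width: -0.0002
finger_force: 5.0
```

Request:
send_rows --moves '[{"x":0,"y":0,"z":-0.0005,"ax":0,"ay":0,"az":0,"hand":0.0},{"x":0,"y":0,"z":-0.0005,"ax":0,"ay":0,"az":0,"hand":0.0}]'

```text
time_s: 5.78
eef_pos: [0.4492, 0.0271, 0.0271]
eef_rot: [179.9, -0.1, 166.5]
force: [-6.7, 3.0, 14.4]
width: 0.0003
finger_force: 8.1
```

Request:
send_rows --moves '[{"x":0,"y":0,"z":-0.0004,"ax":0,"ay":0,"az":0,"hand":0.0},{"x":0,"y":0,"z":-0.0004,"ax":0,"ay":0,"az":0,"hand":0.0}]'

```text
time_s: 5.95
eef_pos: [0.4492, 0.0271, 0.0269]
eef_rot: [179.9, -0.1, 166.6]
force: [-8.1, 2.3, 19.8]
width: 0.0004
finger_force: 10.4
```

Request:
send_rows --moves '[{"x":0,"y":0,"z":0.0004,"ax":0,"ay":0,"az":0,"hand":0.0},{"x":0,"y":0,"z":0,"ax":0,"ay":0,"az":0,"hand":0.0},{"x":0,"y":0,"z":0,"ax":0,"ay":0,"az":0,"hand":0.0},{"x":0,"y":0,"z":0,"ax":0,"ay":0,"az":0,"hand":0.0}]'

```text
time_s: 6.28
eef_pos: [0.4492, 0.0271, 0.027]
eef_rot: [179.9, -0.1, 166.5]
force: [-5.3, 3.7, 14.5]
width: -0.0
finger_force: 7.8
```

Request:
send_rows --moves '[{"x":0,"y":0,"z":0,"ax":0,"ay":0,"az":0,"hand":0.0},{"x":0,"y":0,"z":0,"ax":0,"ay":0,"az":0,"hand":0.0},{"x":0,"y":0,"z":0,"ax":0,"ay":0,"az":0,"hand":0.0},{"x":0,"y":0,"z":0,"ax":0,"ay":0,"az":0,"hand":0.0},{"x":0,"y":0,"z":0,"ax":0,"ay":0,"az":0,"hand":0.0},{"x":0,"y":0,"z":0,"ax":0,"ay":0,"az":0,"hand":0.0},{"x":0,"y":0,"z":0,"ax":0,"ay":0,"az":0,"hand":0.0},{"x":0,"y":0,"z":0,"ax":0,"ay":0,"az":0,"hand":0.0}]'

```text
time_s: 6.95
eef_pos: [0.4492, 0.0271, 0.027]
eef_rot: [179.9, -0.1, 166.5]
force: [-5.9, 3.4, 15.3]
width: 0.0
finger_force: 7.8
```

Held at 15–16 N for 1 s. Next I rise, open, and look again.

Request:
send_rows --moves '[{"x":0,"y":0,"z":0.01,"ax":0,"ay":0,"az":0,"hand":0.0},{"x":0,"y":0,"z":0.03,"ax":0,"ay":0,"az":0,"hand":0.0},{"x":0,"y":0,"z":0.03,"ax":0,"ay":0,"az":0,"hand":0.0},{"x":0.01,"y":-0.003,"z":0.03,"ax":0,"ay":0,"az":0,"hand":0.085},{"x":0.01,"y":-0.003,"z":0.03,"ax":0,"ay":0,"az":0,"hand":0.085},{"x":0.01,"y":-0.003,"z":0.03,"ax":0,"ay":0,"az":0,"hand":0.085},{"x":0.01,"y":-0.004,"z":0.03,"ax":0,"ay":0,"az":0,"hand":0.085},{"x":0.01,"y":-0.004,"z":0.03,"ax":0,"ay":0,"az":0,"hand":0.085},{"x":0,"y":0,"z":0,"ax":0,"ay":0,"az":0,"hand":0.085},{"x":0,"y":0,"z":0,"ax":0,"ay":0,"az":0,"hand":0.085}]'

```text
time_s: 7.78
eef_pos: [0.5005, 0.009, 0.2478]
eef_rot: [180.0, 0.3, 166.5]
force: [-0.3, -0.0, -0.5]
width: 0.0833
finger_force: 0.0
```

Request:
send_rows --moves '[{"x":0,"y":0,"z":0,"ax":0,"ay":0,"az":0,"hand":0.085},{"x":0,"y":0,"z":0,"ax":0,"ay":0,"az":0,"hand":0.085},{"x":0,"y":0,"z":0,"ax":0,"ay":0,"az":0,"hand":0.085}]'

```text
time_s: 8.03
eef_pos: [0.4977, 0.0098, 0.2432]
eef_rot: [-180.0, -0.2, 166.6]
force: [-0.3, -0.1, 0.2]
width: 0.0849
finger_force: 0.0
```

```bash
python3 - <<'E'
from h import *
import pickle
o=observe(); st(o); a=snapshot("wrist"); pickle.dump((o,a),open("w2.pkl","wb"))
b=snapshot("scene")
A=cv2.resize(a[190:310,210:350],(700,600),interpolation=cv2.INTER_CUBIC)
cv2.imwrite("pics/w3.png",A[:,:,::-1])
g=cv2.cvtColor(a,cv2.COLOR_RGB2GRAY)
c=cv2.HoughCircles(cv2.medianBlur(g[200:300,230:330],3),cv2.HOUGH_GRADIENT,1,50,param1=100,param2=13,minRadius=14,maxRadius=26)
print(c)
E
```

```text
{'time_s': 8.0333, 'eef_pos': [0.4977, 0.0098, 0.2432], 'eef_rot': [-179.9884, -0.2024, 166.5644], 'force': [-0.3372, -0.1027, 0.1974], 'width': 0.0849, 'finger_force': 0.0}
[[[51.5 68.5 22.1]]]
```

View pics/w3.png

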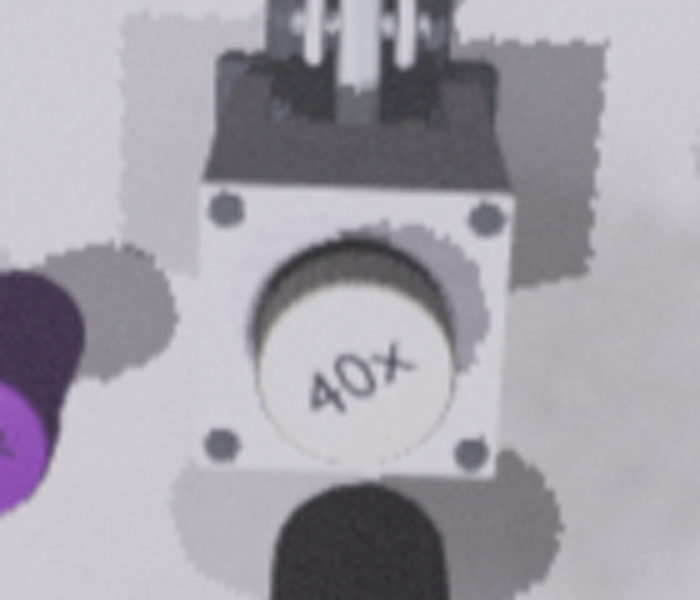

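The lid now stands proud: its top centre is at crop (356,370), and the four block screws are at (226,210), (487,218), (471,452) and (221,444).

```bash
python3 - <<'E'
from h import *
import pickle
o,a=pickle.load(open("w2.pkl","rb"))
for z in(.109,.113,.116):print(z,np.round(wray(210+356/5,190+370/5,z,o),4))
print(np.round(wray(210+351/5,190+331/5,.089,o),4))
E
```

```text
0.109 [ 0.5567 -0.003   0.109 ]
0.113 [ 0.5549 -0.0025  0.113 ]
0.116 [ 0.5535 -0.0022  0.116 ]
[ 0.5575 -0.0042  0.089 ]
```

Request:
send_rows --moves '[{"x":0.0145,"y":-0.0033,"z":-0.02,"ax":0,"ay":0,"az":0,"hand":0.085},{"x":0.0145,"y":-0.0033,"z":-0.02,"ax":0,"ay":0,"az":0,"hand":0.085},{"x":0.0145,"y":-0.0033,"z":-0.02,"ax":0,"ay":0,"az":0,"hand":0.085},{"x":0.0145,"y":-0.0033,"z":-0.02,"ax":0,"ay":0,"az":0,"hand":0.085},{"x":0,"y":0,"z":0,"ax":0,"ay":0,"az":0,"hand":0.085},{"x":0,"y":0,"z":0,"ax":0,"ay":0,"az":0,"hand":0.085},{"x":0,"y":0,"z":0,"ax":0,"ay":0,"az":0,"hand":0.085},{"x":0,"y":0,"z":0,"ax":0,"ay":0,"az":0,"hand":0.085}]'

```text
time_s: 8.8
eef_pos: [0.5572, -0.0036, 0.1666]
eef_rot: [180.0, 0.1, 166.6]
force: [-0.1, 0.6, -0.0]
width: 0.085
finger_force: 0.0
```

Request:
send_rows --moves '[{"x":-0.001,"y":0,"z":-0.015,"ax":0,"ay":0,"az":0,"hand":0.06},{"x":0,"y":0,"z":-0.015,"ax":0,"ay":0,"az":0,"hand":0.06},{"x":0,"y":0,"z":-0.015,"ax":0,"ay":0,"az":0,"hand":0.06},{"x":0,"y":0,"z":-0.01,"ax":0,"ay":0,"az":0,"hand":0.06},{"x":0,"y":0,"z":-0.01,"ax":0,"ay":0,"az":0,"hand":0.06},{"x":0,"y":0,"z":-0.005,"ax":0,"ay":0,"az":0,"hand":0.06},{"x":0,"y":0,"z":0,"ax":0,"ay":0,"az":0,"hand":0.06},{"x":0,"y":0,"z":0,"ax":0,"ay":0,"az":0,"hand":0.06}]'

```text
time_s: 9.47
eef_pos: [0.5562, -0.0037, 0.0955]
eef_rot: [180.0, 0.0, 166.6]
force: [0.9, 0.4, -0.2]
width: 0.0602
finger_force: 0.0
```

Request:
send_rows --moves '[{"x":0,"y":0,"z":0,"ax":0,"ay":0,"az":0,"hand":0.05},{"x":0,"y":0,"z":0,"ax":0,"ay":0,"az":0,"hand":0.044},{"x":0,"y":0,"z":0,"ax":0,"ay":0,"az":0,"hand":0.04},{"x":0,"y":0,"z":0,"ax":0,"ay":0,"az":0,"hand":0.036},{"x":0,"y":0,"z":0,"ax":0,"ay":0,"az":0,"hand":0.032},{"x":0,"y":0,"z":0,"ax":0,"ay":0,"az":0,"hand":0.028},{"x":0,"y":0,"z":0,"ax":0,"ay":0,"az":0,"hand":0.028},{"x":0,"y":0,"z":0,"ax":0,"ay":0,"az":0,"hand":0.028}]' --newtons 30

```text
time_s: 10.13
eef_pos: [0.5564, -0.0038, 0.0957]
eef_rot: [180.0, 0.1, 166.6]
force: [0.6, 0.1, 3.5]
width: 0.0343
finger_force: 30.2
```

Request:
send_rows --moves '[{"x":0,"y":0,"z":0.005,"ax":0,"ay":0,"az":0,"hand":0.028},{"x":0,"y":0,"z":0.01,"ax":0,"ay":0,"az":0,"hand":0.028},{"x":0,"y":0,"z":0.01,"ax":0,"ay":0,"az":0,"hand":0.028},{"x":0,"y":0,"z":0.01,"ax":0,"ay":0,"az":0,"hand":0.028},{"x":0,"y":0,"z":0.01,"ax":0,"ay":0,"az":0,"hand":0.028},{"x":0,"y":0,"z":0.01,"ax":0,"ay":0,"az":0,"hand":0.028},{"x":0,"y":0,"z":0.01,"ax":0,"ay":0,"az":0,"hand":0.028},{"x":0,"y":0,"z":0,"ax":0,"ay":0,"az":0,"hand":0.028},{"x":0,"y":0,"z":0,"ax":0,"ay":0,"az":0,"hand":0.028}]' --newtons 30

```text
time_s: 10.88
eef_pos: [0.5564, -0.0038, 0.1612]
eef_rot: [180.0, 0.1, 166.6]
force: [0.2, 0.4, -1.0]
width: 0.0346
finger_force: 30.2
```

```bash
python3 - <<'E'
from h import *
st(observe())
b=snapshot("scene"); A=cv2.resize(b[150:320,260:440],(720,600),interpolation=cv2.INTER_CUBIC)
a=cv2.resize(A,(0,0),fx=.8,fy=.8)
cv2.imwrite("pics/s2.png",a[:,:,::-1])
E
```

```text
{'time_s': 10.8833, 'eef_pos': [0.5564, -0.0038, 0.1612], 'eef_rot': [179.9951, 0.1026, 166.5581], 'force': [0.2109, 0.3788, -1.0296], 'width': 0.0346, 'finger_force': 30.2463}
```

View pics/s2.png

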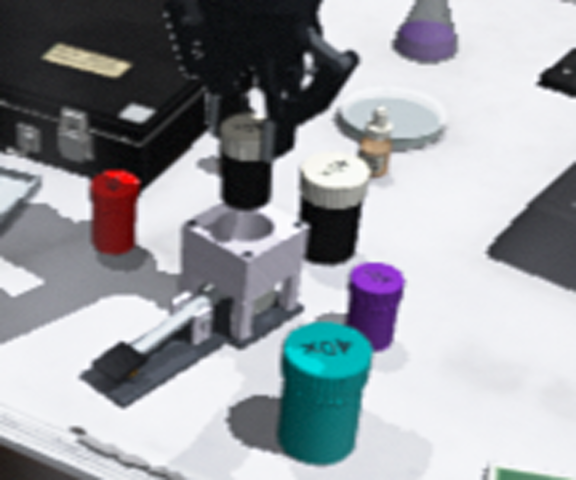

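The canister is held upright above the well, and the well is empty. Now over to the tray.

Request:
send_rows --moves '[{"x":0,"y":0.01,"z":0.005,"ax":0,"ay":0,"az":0,"hand":0.028},{"x":-0.003,"y":0.025,"z":0.005,"ax":0,"ay":0,"az":0,"hand":0.028},{"x":-0.003,"y":0.03,"z":0,"ax":0,"ay":0,"az":0,"hand":0.028},{"x":-0.003,"y":0.03,"z":0,"ax":0,"ay":0,"az":0,"hand":0.028},{"x":-0.003,"y":0.03,"z":0,"ax":0,"ay":0,"az":0,"hand":0.028},{"x":-0.003,"y":0.03,"z":0,"ax":0,"ay":0,"az":0,"hand":0.028},{"x":-0.003,"y":0.03,"z":0,"ax":0,"ay":0,"az":0,"hand":0.028},{"x":-0.003,"y":0.03,"z":0,"ax":0,"ay":0,"az":0,"hand":0.028},{"x":-0.002,"y":0.018,"z":0,"ax":0,"ay":0,"az":0,"hand":0.028},{"x":0,"y":0.007,"z":0,"ax":0,"ay":0,"az":0,"hand":0.028}]'

```text
time_s: 11.77
eef_pos: [0.5315, 0.2393, 0.1695]
eef_rot: [180.0, -0.1, 166.7]
force: [0.4, -0.8, -0.6]
width: 0.0342
finger_force: 30.2
```

Request:
send_rows --moves '[{"x":0,"y":0,"z":-0.015,"ax":0,"ay":0,"az":0,"hand":0.028},{"x":0,"y":0,"z":-0.02,"ax":0,"ay":0,"az":0,"hand":0.028},{"x":0,"y":0,"z":-0.02,"ax":0,"ay":0,"az":0,"hand":0.028},{"x":0,"y":0,"z":-0.02,"ax":0,"ay":0,"az":0,"hand":0.028},{"x":0,"y":0,"z":-0.01,"ax":0,"ay":0,"az":0,"hand":0.028},{"x":0,"y":0,"z":-0.01,"ax":0,"ay":0,"az":0,"hand":0.028},{"x":0,"y":0,"z":-0.005,"ax":0,"ay":0,"az":0,"hand":0.028},{"x":0,"y":0,"z":0,"ax":0,"ay":0,"az":0,"hand":0.028},{"x":0,"y":0,"z":0,"ax":0,"ay":0,"az":0,"hand":0.028}]'

```text
time_s: 12.52
eef_pos: [0.5334, 0.2363, 0.0707]
eef_rot: [180.0, 0.0, 166.5]
force: [-0.4, -1.2, -0.8]
width: 0.0342
finger_force: 30.2
```

```bash
python3 - <<'E'
from h import *
st(observe())
b=snapshot("scene"); a=cv2.resize(b[170:270,190:320],(650,500),interpolation=cv2.INTER_CUBIC)
cv2.imwrite("pics/s3.png",a[:,:,::-1])
E
```

```text
{'time_s': 12.5167, 'eef_pos': [0.5334, 0.2363, 0.0707], 'eef_rot': [179.9791, 0.0439, 166.5456], 'force': [-0.3875, -1.1757, -0.7905], 'width': 0.0342, 'finger_force': 30.2456}
```

View pics/s3.png

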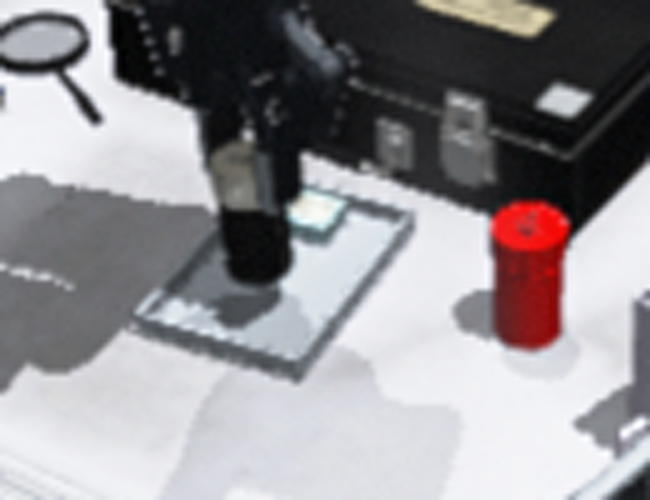

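The canister hangs over the free part of the tray, clear of the box. I'll lower it, feeling for contact.

Request:
send_rows --moves '[{"x":0,"y":0,"z":-0.006,"ax":0,"ay":0,"az":0,"hand":0.028},{"x":0,"y":0,"z":-0.006,"ax":0,"ay":0,"az":0,"hand":0.028},{"x":0,"y":0,"z":-0.003,"ax":0,"ay":0,"az":0,"hand":0.028},{"x":0,"y":0,"z":-0.001,"ax":0,"ay":0,"az":0,"hand":0.028}]'

```text
time_s: 12.9
eef_pos: [0.5323, 0.2361, 0.0532]
eef_rot: [-180.0, -0.1, 166.6]
force: [-0.1, -0.6, -0.9]
width: 0.0347
finger_force: 30.2
```

Request:
send_rows --moves '[{"x":0,"y":0,"z":-0.001,"ax":0,"ay":0,"az":0,"hand":0.028},{"x":0,"y":0,"z":-0.001,"ax":0,"ay":0,"az":0,"hand":0.028}]'

```text
time_s: 13.07
eef_pos: [0.5329, 0.2363, 0.052]
eef_rot: [-180.0, -0.0, 166.6]
force: [-0.5, 0.2, 0.2]
width: 0.0344
finger_force: 30.2
```

Request:
send_rows --moves '[{"x":0,"y":0,"z":-0.0007,"ax":0,"ay":0,"az":0,"hand":0.028},{"x":0,"y":0,"z":-0.0007,"ax":0,"ay":0,"az":0,"hand":0.028}]'

```text
time_s: 13.23
eef_pos: [0.5331, 0.2363, 0.0508]
eef_rot: [180.0, 0.0, 166.6]
force: [0.1, -0.3, -0.9]
width: 0.0347
finger_force: 30.2
```

Request:
send_rows --moves '[{"x":0,"y":0,"z":-0.0005,"ax":0,"ay":0,"az":0,"hand":0.028},{"x":0,"y":0,"z":-0.0005,"ax":0,"ay":0,"az":0,"hand":0.028}]'

```text
time_s: 13.4
eef_pos: [0.533, 0.2363, 0.0498]
eef_rot: [180.0, 0.0, 166.6]
force: [-0.0, -0.0, -1.7]
width: 0.0347
finger_force: 30.2
```

Request:
send_rows --moves '[{"x":0,"y":0,"z":-0.0005,"ax":0,"ay":0,"az":0,"hand":0.028},{"x":0,"y":0,"z":-0.0005,"ax":0,"ay":0,"az":0,"hand":0.028}]'

```text
time_s: 13.57
eef_pos: [0.533, 0.2363, 0.0488]
eef_rot: [180.0, 0.0, 166.6]
force: [-0.6, -0.6, 1.0]
width: 0.0347
finger_force: 30.5
```

Request:
send_rows --moves '[{"x":0,"y":0,"z":-0.0005,"ax":0,"ay":0,"az":0,"hand":0.028},{"x":0,"y":0,"z":-0.0003,"ax":0,"ay":0,"az":0,"hand":0.028}]'

```text
time_s: 13.73
eef_pos: [0.5335, 0.2362, 0.0487]
eef_rot: [180.0, 0.1, 166.6]
force: [-0.3, -0.9, 5.0]
width: 0.0343
finger_force: 30.6
```

Request:
send_rows --moves '[{"x":0,"y":0,"z":-0.0003,"ax":0,"ay":0,"az":0,"hand":0.028},{"x":0,"y":0,"z":-0.0003,"ax":0,"ay":0,"az":0,"hand":0.028}]'

```text
time_s: 13.9
eef_pos: [0.5337, 0.2362, 0.0486]
eef_rot: [-180.0, 0.1, 166.6]
force: [-1.3, -2.6, 7.6]
width: 0.0348
finger_force: 30.9
```

On the floor, with about 7 N. I'll relax slightly, open slowly and rise.

Request:
send_rows --moves '[{"x":0,"y":0,"z":0.0005,"ax":0,"ay":0,"az":0,"hand":0.032},{"x":0,"y":0,"z":0,"ax":0,"ay":0,"az":0,"hand":0.036},{"x":0,"y":0,"z":0,"ax":0,"ay":0,"az":0,"hand":0.04},{"x":0,"y":0,"z":0,"ax":0,"ay":0,"az":0,"hand":0.05},{"x":0,"y":0,"z":0,"ax":0,"ay":0,"az":0,"hand":0.06},{"x":0,"y":0,"z":0,"ax":0,"ay":0,"az":0,"hand":0.065},{"x":0,"y":0,"z":0,"ax":0,"ay":0,"az":0,"hand":0.065}]'

```text
time_s: 14.48
eef_pos: [0.5327, 0.2363, 0.0475]
eef_rot: [-180.0, -0.0, 166.6]
force: [-0.1, 0.6, 0.8]
width: 0.0652
finger_force: 0.0
```

Request:
send_rows --moves '[{"x":0,"y":0,"z":0.01,"ax":0,"ay":0,"az":0,"hand":0.065},{"x":0,"y":0,"z":0.02,"ax":0,"ay":0,"az":0,"hand":0.065},{"x":0,"y":0,"z":0.03,"ax":0,"ay":0,"az":0,"hand":0.065},{"x":0,"y":0,"z":0.03,"ax":0,"ay":0,"az":0,"hand":0.065},{"x":0,"y":0,"z":0.03,"ax":0,"ay":0,"az":0,"hand":0.065},{"x":0,"y":0,"z":0.03,"ax":0,"ay":0,"az":0,"hand":0.065},{"x":0,"y":0,"z":0,"ax":0,"ay":0,"az":0,"hand":0.065},{"x":0,"y":0,"z":0,"ax":0,"ay":0,"az":0,"hand":0.065},{"x":0,"y":0,"z":0,"ax":0,"ay":0,"az":0,"hand":0.065}]'

```text
time_s: 15.23
eef_pos: [0.5326, 0.2362, 0.1978]
eef_rot: [-180.0, -0.0, 166.6]
force: [0.0, -0.1, -1.0]
width: 0.0653
finger_force: 0.0
```

```bash
python3 - <<'E'
from h import *
st(observe())
b=snapshot("scene")[160:280,190:330]; w=snapshot("wrist")
a=np.hstack([cv2.resize(b,(400,343)),cv2.resize(w,(400,300))[:,:] if 0 else cv2.resize(w,(400,343))])
cv2.imwrite("pics/s4.png",a[:,:,::-1])
E
```

```text
{'time_s': 15.2333, 'eef_pos': [0.5326, 0.2362, 0.1978], 'eef_rot': [-179.9964, -0.0108, 166.5604], 'force': [0.0435, -0.0637, -0.9717], 'width': 0.0653, 'finger_force': 0.0}
```

View pics/s4.png

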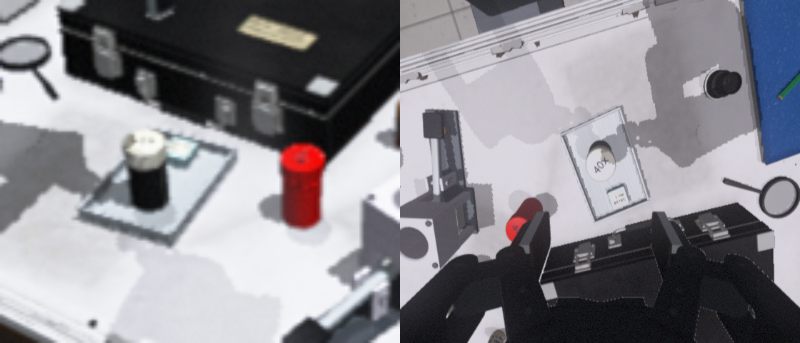

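The canister stands upright in the tray's free part, with the box, red pot and eyepiece undisturbed and the arm clear. I'll hand it in.

```bash
python3 -c "
from station import *
print(sign_off())"
```

```text
the job is handed in; nothing more can be done
None
```

I pressed the lever onto its stop and held it there at about 15 N for a second. I then lifted the canister out, set it upright in the tray's free part, and handed the job in at about 15 s; `sign_off()` gave no verdict.

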